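# Check the throat of the bench tape machine with a taper gauge

### The job

Pull the sprung knob on top of the tape machine up to its stop, where its catch keeps it and the throat stands open. Then pick up the taper gauge by its handle and slide its blade straight into the middle of the throat until it drags snugly between the two plates, without jamming it. Finish holding the gauge there in the gripper; leave the tape roll, the carton and the marker where they are.

Things in the scene. Friction and masses are not known exactly. Their poses are not given: they have to be found in the camera images.
- machine: Grey bench tape machine, fixed: base 160 x 100 x 50 mm (x, y, z); at its back an upright carries a housing 125 x 70 mm over the base, top 122 mm above the bench. Origin: centre of the base's underside. The -x side is the front, with the throat: a level slot between two steel plates 70 mm wide. +x points into the throat. A paper tape roll overhangs the back by 90 mm.
- throat (a point): Throat mouth: on the lower plate's top, mid width, 68 mm in front of the machine's origin, 60 to 62 mm up; axes as the machine's (x inward). Flat throat 100 mm deep; before it both plates flare 30 degrees over 12 mm. Gap: knob down 0.5 to 2.5 mm, knob at its stop 5.5 to 7.5 mm, different each time. The upper plate is sprung: yields upward at 4 N per mm, up to 8 mm.
- pull_knob (a joint): Height of the pull knob above its rest, 0 to 0.020 m (at its upper stop). Sprung downwards, with a friction catch that keeps it wherever it is left; it takes about 10 N to pull it up.
- knob_grip (a point): Point on the axis of the pull knob, 8 mm below its top, moving with it. The knob is a black upright cylinder 28 mm across and 24 mm high on a steel stem, on top of the housing; down, its underside is 7 mm above the housing's top, and this point is 145 mm above the bench.
- gauge: Taper gauge lying on the bench, 100 to 190 g: black handle block 45 (x) x 16 (y) x 40 mm high; from its front a steel blade 20 mm wide runs 100 mm in +x, underside level and flush with the handle's, 12.5 mm thick at the handle, thinning evenly to 2.5 mm at the tip. Origin: centre of the handle's underside. The push to slide it is 0.5 to 1 times the plates' squeeze; 3 to 8 N of push is snug.
- gauge_tip (a point): Middle of the blade's tip edge, on its underside, 122.5 mm in +x from the gauge's origin; axes as the gauge's.
- pressure_plate: Upper, sprung steel plate of the throat, 70 mm wide and 8 mm thick. Its origin is not on the plate: it lies below it, at the centre of the machine's underside when the knob is down, and rises with the plate.
- tape_roll: Bystander: roll of brown tape lying flat, 100 mm across, 48 mm high. Origin: centre of its underside.
- carton: Bystander: closed carton 130 x 100 x 70 mm. Origin: centre of its underside.
- marker: Bystander: grey marker pen, 132 mm long, 19 mm thick, lying. Origin: under its middle.
There are look-alikes about, which are no part of the job. Of the things that look like the gauge, the largest one is meant.

How it is judged:
On the way, in this order (a step that is already met when the one before it is completed fails the run):
1. the knob is pulled up to its stop (value of joint pull_knob above 0.0185 m), for 0.1 s.
2. the gauge, in the gripper, has its tip between the plates (x of gauge_tip in the frame of throat above 0.005 m and z of gauge_tip in the frame of throat between -0.003 and 0.006 m and contact force between the fingers and gauge above 2 N), for 0.1 s.
At the end, for the whole second after the job is handed in: The knob is up at its stop (within 2.5 mm); the gauge is held in the gripper, still, its blade between the plates within 18 mm of the middle and 0.2 rad of straight, tip 25 to 95 mm past the mouth, and squeezed by the upper plate with 2 to 16 N (value of joint pull_knob above 0.0175 m and contact force between the fingers and gauge above 3 N and contact force between gauge and pressure_plate between 2 and 16 N and x of gauge_tip in the frame of throat between 0.025 and 0.095 m and y of gauge_tip in the frame of throat between -0.018 and 0.018 m and angle between the x axis of gauge and the x axis of machine, either way round below 0.2 rad and height (world z) of gauge above 0.045 m and linear speed of gauge below 0.01 m/s); the arm keeps its last pose, push and grip.
It fails at once if the gauge is jammed: the upper plate squeezes it with more than 30 N (contact force between gauge and pressure_plate above 30 N).
It fails at once if a bystander is moved more than 30 mm (distance of any of tape_roll, carton, marker from where it was at the start of the episode above 0.03 m).
It also fails if it takes over 61 s, if anything falls off the work surface, if the arm or the gripper's body presses on something with over 40 N, if the wrist force passes 120 N, or if a joint passes its speed limit or range.

### The arm

A 7-joint arm with a two-finger parallel gripper is mounted at the origin on the work surface. World frame = base frame: x ahead of the robot, y to its left, z up, the work surface at z = 0. Lengths are in m, angles in rad, forces in N, time in s.
With the tool pointing down it reaches from about 0.425 to 0.925 m from the base axis. Payload 6.8 kg.
Tool frame: the origin (TCP) lies between the finger pads; the fingertips stand 22 mm ahead of it and the grasp point (between the pads) lies 3 mm ahead of it; x points along the fingers, y is the direction in which the jaws open and shut, and the axes are right-handed (so a half turn about x gives the same grasp; the last joint's range is limited). The gripper opens to 85 mm and grips with 20 to 120 N. Pads are 22 mm wide; open, the fingers measure 114 mm over their backs; the gripper's body (76 mm by 85 mm) begins 54 mm behind the grasp point. The pads swing forward as they close: fully open they stand 13 mm farther back than shut.
Start: joints at [1.171, 0.477, 0.022, 1.555, -0.011, 1.109, -0.083], TCP at [0.194, -0.646, 0.22] pointing down, gripper open.
Joint ranges: [-2.96, 2.96], [-0.34, 2.1], [-1.41, 1.46], [0.24, 2.44], [-1.37, 4.51], [0.17, 1.92], [-2.96, 2.96]. Speed limits (rad/s): [2.39, 2.39, 3.14, 3.14, 3.14, 3.14, 3.14].

### API

Orientations are given as a unit quaternion [x, y, z, w].
In Python, from plant import env gives the robot as it stands. The module is installed in compiled form; this text tells all that it offers.
- The arm moves only by the tool jog_arm, never from a script. Its argument "series" is a list of rows, each an object with "grip": the opening in per cent of the stroke, from 0 (shut) to 100 (fully open); "slide": the shift along the tool's x, y, z as a fraction of full scale, a list of three; "roll": the turn about the tool's x as a fraction of full scale. In form: [{"grip": grip, "slide": [x, y, z], "roll": roll}, ...]. A call has 1 to 10 rows; each row is the pose to reach, as a shift and turn from the pose commanded when the call began, along the tool's axes at that moment, turning the shorter way round; what a row does not reach only later rows make up. Full scale, the value 1, is 25 cm for a shift and 180 degrees for a turn. A row lasts 1/8 s, in which the tool goes at most 62.5 mm and 10.7 degrees, less where a joint would pass 70% of its speed; a pose out of reach is approached as far as the arm can. A call with a number of a shift or a turn outside -1 to 1 is refused whole. A call with a gripper value outside its range is refused whole. The fingers move at their own pace and stop on an object; "grip_force" is the grip in N (left out, the last holds). Time passes only in rows, so rows that repeat a pose let the fingers close. It gives the time, the measured TCP pose, the force and the opening at its end, in the units of the state.
- env.read_state(): the state, without advancing time (a new reading comes with each control period).
- env.get_image(name): name is "scene" or "top" or "wrist"; returns (picture, depth): 384x512x3 uint8, red, green, blue; 384x512 float32, m along the optical axis (not along the pixel's ray), 0 where there is no reading.
- env.get_calibration(name): a dict with "mtx" (3x3 intrinsics, pixels), "origin" and "rotation" of the camera in the world; the wrist camera has in their place "hand_eye" (4x4, takes a point from camera to tool coordinates, whose origin is the TCP and whose axes are the tool frame's). Camera axes: x right, y down, z forward; pixel columns grow to the right and rows downward; lengths in m; the calibration is good to about 2 mm. A picture is of the moment at which its call begins: read the wrist's pose just before it. get_calibration takes no time and is no camera call.
- env.finish_job(): hands the job in, once; it reports no verdict.
The state is a dict: "time_s": time; "q": joint angles; "joint_vel": joint speeds; "tau": joint torques, N m; "tcp_pos": TCP position; "ee_rot": TCP orientation; "ft_force": force on the tool from outside, world axes, zero at the start; "torque": the same for the moment, N m; "width": finger opening in m.
Only numpy, scipy, OpenCV 4.12 (cv2) and the standard library are available. Lean on these libraries where they do the work, as an engineer would, in place of code of your own. Each camera call takes 0.05 s, during which the arm holds its last target. There are 200 camera calls.

## Working session

There is one attempt and no reset: what is moved stays moved. The work goes in short steps, Python scripts to look and compute and a tool call to move; the robot and the scene stay as the last step left them, time stands still between calls to the robot, and variables do not carry over. Pictures are saved under pics/ and viewed, about 8 in all and at most 12, crops included, and the job is handed in when it is done.

Besides the shell and the picture viewer there is one more tool, called as name([rows], argument=value, ...), one row to a line, values as JSON. jog_arm: Moves the arm, as the interface text tells. Its arguments: {"type":"object","properties":{"series":{"type":"array","items":{"type":"object","properties":{"grip":{"type":"number"},"slide":{"type":"array","items":{"type":"number"}},"roll":{"type":"number"}}}},"grip_force":{"type":"number"}},"required":["series"]}

```bash
mkdir -p pics
cat > h.py <<'E'
from plant import env
import numpy as np, cv2
from scipy.spatial.transform import Rotation as R
def cam(n):
    s=env.read_state(); im,d=env.get_image(n); c=env.get_calibration(n)
    K=np.array(c['mtx'])
    if n=='wrist':
        H=np.array(c['hand_eye']); Rt=R.from_quat(s['ee_rot']).as_matrix()
        Rc=Rt@H[:3,:3]; o=Rt@H[:3,3]+np.array(s['tcp_pos'])
    else: Rc=np.array(c['rotation']); o=np.array(c['origin'])
    return im,d,K,Rc,o
def plane(K,Rc,o,uv,z):
    uv=np.atleast_2d(np.array(uv,float)); r=np.c_[uv,np.ones(len(uv))]@np.linalg.inv(K).T@Rc.T
    return o+r*((z-o[2])/r[:,2])[:,None]
def cloud(d,K,Rc,o):
    v,u=np.mgrid[:d.shape[0],:d.shape[1]]
    p=np.stack([u*d,v*d,d],-1)@np.linalg.inv(K).T
    w=p@Rc.T+o; w[d<=0]=np.nan; return w
def save(n,im): cv2.imwrite('pics/'+n+'.png',cv2.cvtColor(im,cv2.COLOR_RGB2BGR))
def tool(target):
    s=env.read_state(); return R.from_quat(s['ee_rot']).inv().apply(np.array(target)-s['tcp_pos'])/0.25
E
python3 - <<'E'
from h import *
ims=[]
for n in('top','scene'):
    im,d,K,Rc,o=cam(n); np.savez(n+'0.npz',im=im,d=d,K=K,Rc=Rc,o=o); save(n+'0',im); print(n,K,Rc,o)
s=env.read_state(); print(s)
E
```

```text
top [[430.47482092   0.         255.10101331]
 [  0.         430.47482092 186.95248462]
 [  0.           0.           1.        ]] [-0.68430088  0.7221188  -0.07446154  0.06879122] [ 0.32784789 -0.03438182  1.33113708]
scene [[408.07552449   0.         259.72997725]
 [  0.         408.07552449 195.54751532]
 [  0.           0.           1.        ]] [ 0.80137098  0.3510608  -0.19600648 -0.44287959] [ 1.29341761 -0.68130771  0.71232327]
{'time_s': 0.1, 'q': array([ 1.17087517,  0.47772341,  0.02233287,  1.5563792 , -0.01145714,
        1.1093097 , -0.08309548]), 'joint_vel': array([-0.00072411, -0.00185416, -0.00063251, -0.00082915, -0.00184383,
        0.00103019, -0.00165068]), 'tau': array([ 4.77766778e-03, -5.97757030e+01,  1.61354240e+00, -2.81953937e+01,
        1.27327902e-02,  4.99716887e-03, -1.04128017e-05]), 'tcp_pos': array([ 0.19401065, -0.64592052,  0.21880754]), 'ee_rot': array([-0.69944841, -0.10340788,  0.69973175, -0.10224579]), 'ft_force': array([-0.08203326,  0.62545441,  0.07162371]), 'torque': array([-0.00915841, -0.00216089, -0.00104411]), 'width': 0.08556600093521151}
```

View pics/top0.png

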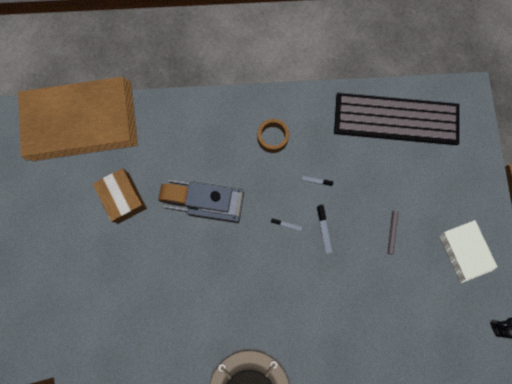

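View pics/scene0.png

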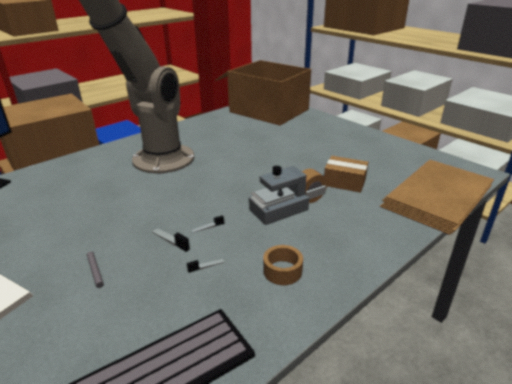

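Top view: the machine is at (215,200) with its knob at (215,196) and front on the right. There are three gauge-like things: (325,228), (317,181) and (287,225). The one at (325,228) looks largest. The tape roll is at (273,135), the carton at (119,195) and the marker at (393,232).

```bash
sed -i "s/Rc=np.array(c\['rotation'\])/Rc=np.array(c['rotation']); Rc=R.from_quat(Rc).as_matrix() if Rc.size==4 else Rc/" h.py
python3 - <<'E'
from h import *
z=np.load('top0.npz'); im,d,K,o=z['im'],z['d'],z['K'],z['o']; Rc=R.from_quat(z['Rc']).as_matrix()
W=cloud(d,K,Rc,o)
for n,(u,v) in dict(table=(260,270),knob=(215,196),base=(236,205),big=(322,212),b2=(317,181),b3=(287,225),roll=(160,195)).items(): print(n,W[v,u],d[v,u])
# look-alike heights: blobs
g=cv2.cvtColor(im,cv2.COLOR_RGB2HSV)
sub=im[165:265,265:350]
tab=np.median(im[240:300,230:300].reshape(-1,3),0); print(tab)
diff=np.abs(im.astype(int)-tab).sum(-1); m=((diff>45)).astype(np.uint8); m[:165]=0;m[265:]=0;m[:,:150]=0;m[:,410:]=0
n,l,st,c=cv2.connectedComponentsWithStats(m)
for i in range(1,n):
    if st[i,4]>40:
        ys,xs=np.nonzero(l==i); (cc,sz,a)=cv2.minAreaRect(np.c_[xs,ys].astype(np.float32))
        P=plane(K,Rc,o,cv2.boxPoints((cc,sz,a)),0.01); print(i,st[i],cc,sz,a,np.linalg.norm(P[1]-P[0]),np.linalg.norm(P[2]-P[1]),P.mean(0))
save('crop1',cv2.resize(im[160:260,150:350],None,fx=4,fy=4,interpolation=cv2.INTER_CUBIC))
E
```

```text
table [ 0.343461   -0.05351103  0.0016234 ] 1.305586
knob [0.54950058 0.06195777 0.15693013] 1.1933923
base [0.53545586 0.00788056 0.07003085] 1.2764031
big [ 0.5048958  -0.24993185  0.04091766] 1.3022201
b2 [ 0.60894311 -0.24850936  0.00550425] 1.3578271
b3 [ 0.47515868 -0.14439579  0.00564768] 1.3293669
roll [0.57525137 0.22987895 0.08236746] 1.2693561
[101. 109. 113.]
1 [302 176  32  11 146] (317.5192565917969, 180.4038543701172) (31.77081298828125, 6.471832275390625) 11.309932708740234 0.02097693000336522 0.09959870506553928 [ 0.60984918 -0.24951047  0.01      ]
4 [ 158  180   87   44 1417] (200.23350524902344, 200.1100311279297) (84.7518539428711, 35.05779266357422) 8.530765533447266 0.11070933468286182 0.26702229875060873 [0.56721796 0.12063464 0.01      ]
13 [209 190  12  13 119] (214.5, 196.0) (12.0, 11.0) 90.0 0.03440070620249658 0.03805697483663743 [0.57737405 0.07556737 0.01      ]
14 [316 204  16  49 328] (324.0192565917969, 228.09619140625) (49.22514724731445, 8.629109382629395) 78.69007110595703 0.02701322974279257 0.15073488734503301 [ 0.45988566 -0.25694974  0.01      ]
17 [387 211   8  44 153] (390.4362487792969, 232.48553466796875) (6.177457332611084, 43.13967514038086) 1.468800663948059 0.13278412691616787 0.01913677575553479 [ 0.43530224 -0.45960114  0.01      ]
19 [270 218  32  13 141] (285.7159118652344, 223.66709899902344) (32.26655960083008, 5.592869758605957) 14.534454345703125 0.017373445108592612 0.09918828855456352 [ 0.47903232 -0.14028641  0.01      ]
```

View pics/crop1.png

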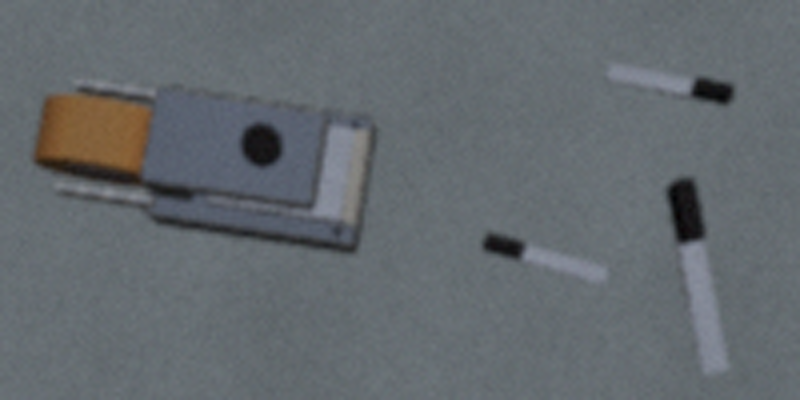

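The crop confirms that the gauge is the black-handled piece at top (325,228): about 150 mm long, handle top 41 mm. The other two are about 99 mm and low. Next I'll work out the tool axes.

Run:
```python
from h import *
s=env.read_state(); M=R.from_quat(s['ee_rot']).as_matrix(); print(M.round(3))
c=env.get_calibration('wrist'); print(np.array(c['hand_eye']).round(3), np.array(c['mtx'])[0,0])
print(tool([0.43,-0.26,0.33])); print(tool([0.50,0.0,0.33]))
z=np.load('top0.npz'); im,d,K,o=z['im'],z['d'],z['K'],z['o']; Rc=R.from_quat(z['Rc']).as_matrix()
for nm,pts,h in (('housing corners',[(150+155/4,160+88/4),(150+328/4,160+108/4),(150+312/4,160+207/4),(150+145/4,160+190/4)],.122),('basefront',[(150+372/4,160+118/4),(150+355/4,160+248/4)],.05),('gauge',[(150+683/4,160+180/4),(150+716/4,160+372/4)],0.02)): print(nm,plane(K,Rc,o,pts,h).round(4))
```

```text
[[-0.001  0.288 -0.958]
 [ 0.002 -0.958 -0.288]
 [-1.    -0.002  0.   ]]
[[ 0.001 -0.28   0.96  -0.154]
 [ 1.     0.001 -0.001  0.002]
 [-0.001  0.96   0.28  -0.072]
 [ 0.     0.     0.     1.   ]] 331.72375533691917
[-0.44294897 -1.20752131 -1.34815377]
[-0.44149647 -2.1229658  -1.91556833]
housing corners [[0.601  0.1387 0.122 ]
 [0.5797 0.0152 0.122 ]
 [0.5088 0.0296 0.122 ]
 [0.5273 0.1475 0.122 ]]
basefront [[ 0.5852 -0.0148  0.05  ]
 [ 0.4869  0.0027  0.05  ]]
gauge [[ 0.5297 -0.2514  0.02  ]
 [ 0.3823 -0.2639  0.02  ]]
```

jog_arm([
  {"grip": 100, "slide": [-0.44, -1, -1], "roll": 0},
  {"grip": 100, "slide": [-0.44, -1, -1], "roll": -0.35},
  {"grip": 100, "slide": [-0.44, -1, -1], "roll": -0.35},
  {"grip": 100, "slide": [-0.44, -1, -1], "roll": -0.35},
  {"grip": 100, "slide": [-0.44, -1, -1], "roll": -0.35},
  {"grip": 100, "slide": [-0.44, -1, -1], "roll": -0.35},
  {"grip": 100, "slide": [-0.44, -1, -1], "roll": -0.35},
  {"grip": 100, "slide": [-0.44, -1, -1], "roll": -0.35},
])

```text
time_s: 1.1
tcp_pos: [0.3616, -0.3348, 0.3296]
ee_rot: [-0.543, -0.453, 0.543, -0.453]
ft_force: [-0.1, 0.0, -0.2]
width: 0.0854
```

Run:
```python
from h import *
s=env.read_state(); M=R.from_quat(s['ee_rot']).as_matrix(); print(M.round(3),s['q'],s['time_s'])
print(tool([0.50,-0.08,0.33]));
```

```text
[[-0.     0.984 -0.179]
 [-0.    -0.179 -0.984]
 [-1.    -0.     0.   ]] [ 0.894959    0.09815203 -0.29588178  1.8160472   0.03066762  1.23198122
  0.41002567] 1.1
[-0.00193042  0.36204778 -1.10195929]
```

jog_arm([
  {"grip": 100, "slide": [0, 0.36, -1], "roll": 0},
  {"grip": 100, "slide": [0, 0.36, -1], "roll": 0},
  {"grip": 100, "slide": [0, 0.36, -1], "roll": 0},
  {"grip": 100, "slide": [0, 0.36, -1], "roll": 0},
  {"grip": 100, "slide": [0, 0.36, -1], "roll": 0},
  {"grip": 100, "slide": [0, 0.36, -1], "roll": 0},
])

```text
time_s: 1.85
tcp_pos: [0.4948, -0.1054, 0.3291]
ee_rot: [-0.543, -0.453, 0.543, -0.452]
ft_force: [-0.9, -0.8, 0.5]
width: 0.0857
```

Run:
```python
from h import *
s=env.read_state(); print(s['tcp_pos'],s['time_s'],s['joint_vel'].round(3))
im,d,K,Rc,o=cam('wrist'); np.savez('wr1.npz',im=im,d=d,K=K,Rc=Rc,o=o); save('wr1',im)
W=cloud(d,K,Rc,o); print(W[np.isfinite(W[...,2])&(abs(W[...,2])<.02)].mean(0))
```

```text
[ 0.49480941 -0.10542729  0.32906496] 1.85 [ 0.033 -0.011  0.043  0.012  0.008  0.005  0.026]
[ 4.67024597e-01 -1.36062624e-01 -4.50970794e-04]
```

View pics/wr1.png

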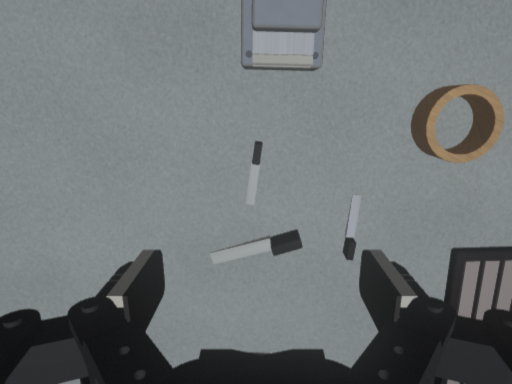

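The wrist view shows the machine front edge at row 68 (cols 243–321) and the plates at cols 253–313. The gauge handle is at (287,242) and its tip at (212,258).

Run:
```python
from h import *
z=np.load('wr1.npz'); im,d,K,Rc,o=[z[k] for k in('im','d','K','Rc','o')]
W=cloud(d,K,Rc,o); Z=W[...,2]
# gauge
roi=np.zeros(Z.shape,bool); roi[225:270,200:310]=1
g=im.mean(-1)
hand=roi&(g<60); bl=roi&(g>140)
def rect(m): 
    n,l,st,c=cv2.connectedComponentsWithStats(m.astype(np.uint8)); i=1+st[1:,4].argmax(); ys,xs=np.nonzero(l==i)
    return l==i,cv2.minAreaRect(np.c_[xs,ys].astype(np.float32)),xs,ys
mb,rb,xs,ys=rect(bl); print('blade',rb,Z[mb].min(),Z[mb].max())
P=W[mb]; 
# true surface height is known ramp: use depth cloud xy
c=P.mean(0); u,s,v=np.linalg.svd((P-c)[:,:2],full_matrices=False); a=v[0]*np.sign(v[0]@[-1,0]); t=(P-c)[:,:2]@a
print('axis yaw',np.degrees(np.arctan2(a[1],a[0])),'centre',c,'len',np.ptp(t),'tip',c[:2]+a*t.max(),'root',c[:2]+a*t.min())
w=(P-c)[:,:2]@np.array([-a[1],a[0]]); print('w',w.min(),w.max())
mh,rh,xs,ys=rect(hand); Q=W[mh]; Q=Q[abs(Q[:,2]-.04)<.004]; print('handle top',rh,len(Q),Q.mean(0)); 
t=(Q-c)[:,:2]@a; w=(Q-c)[:,:2]@np.array([-a[1],a[0]]); print(t.min(),t.max(),w.min(),w.max())
# machine
m=(Z>.043)&(Z<.056); m[100:]=0; m[:,:200]=0;m[:,360:]=0
P=W[m]; r=cv2.minAreaRect(P[:,:2].astype(np.float32)*1000); print('base',r,cv2.boxPoints(r))
for lo,hi in((.056,.064),(.064,.08),(.115,.13)):
    m=(Z>lo)&(Z<hi); m[100:]=0; m[:,:200]=0;m[:,360:]=0
    P=W[m]
    if len(P)>10: r=cv2.minAreaRect(P[:,:2].astype(np.float32)*1000); print(lo,len(P),np.median(P[:,2]),r[2],cv2.boxPoints(r).round(1).tolist())
print(Z[0:75:4,283].round(4)); print(W[0:75:4,283,1].round(4))
save('crop2',cv2.resize(im[0:90,220:350],None,fx=6,fy=6,interpolation=cv2.INTER_CUBIC))
```

```text
blade ((240.52943420410156, 251.61769104003906), (12.12678050994873, 61.361507415771484), 75.96376037597656) nan nanTraceback (most recent call last):
  File "<stdin>", line 14, in <module>
    u, s, vh = gufunc(a, signature=signature)
               ~~~~~~^^^^^^^^^^^^^^^^^^^^^^^^
    raise LinAlgError("SVD did not converge")
numpy.linalg.LinAlgError: SVD did not converge
```

Run:
```python
from h import *
z=np.load('wr1.npz'); im,d,K,Rc,o=[z[k] for k in('im','d','K','Rc','o')]
W=cloud(d,K,Rc,o); Z=W[...,2]; ok=np.isfinite(Z)
roi=np.zeros(Z.shape,bool); roi[225:270,200:310]=1
g=im.mean(-1)
def big(m):
    n,l,st,c=cv2.connectedComponentsWithStats(m.astype(np.uint8)); return l==1+st[1:,4].argmax()
mb=big(roi&(g>140)); P=W[mb&ok]
c=P.mean(0); v=np.linalg.svd((P-c)[:,:2],full_matrices=False)[2]; a=v[0]*np.sign(v[0]@[-1,0]); n=np.array([-a[1],a[0]]); t=(P-c)[:,:2]@a
print('axis yaw',np.degrees(np.arctan2(a[1],a[0])),'centre',c,'len',np.ptp(t),'tip',c[:2]+a*t.max(),'root',c[:2]+a*t.min())
w=(P-c)[:,:2]@n; print('w',w.min(),w.max(),'z',P[:,2].min(),P[:,2].max())
mh=big(roi&(g<60)); Q=W[mh&ok]; Q=Q[abs(Q[:,2]-.04)<.005]; print('handle top',len(Q),Q.mean(0)); 
t=(Q-c)[:,:2]@a; w=(Q-c)[:,:2]@n; print(t.min(),t.max(),w.min(),w.max())
ctr=c[:2]+a*(t.min()+t.max())/2+n*(w.min()+w.max())/2; print('handle centre',ctr)
b=np.zeros(Z.shape,bool); b[:100,200:360]=1
for lo,hi in((.043,.056),(.056,.064),(.064,.08),(.115,.13)):
    P=W[ok&b&(Z>lo)&(Z<hi)]
    if len(P)>10: r=cv2.minAreaRect(P[:,:2].astype(np.float32)*1000); print(lo,len(P),np.median(P[:,2]),r[2],cv2.boxPoints(r).round(1).tolist())
print(Z[0:75:3,283].round(4)); print(W[0:75:3,283,1].round(4))
print('front corners',plane(K,Rc,o,[(243,68),(321,68)],.05))
save('crop2',cv2.resize(im[0:90,220:350],None,fx=6,fy=6,interpolation=cv2.INTER_CUBIC))
```

```text
axis yaw -172.42635796593166 centre [ 0.43406814 -0.25884745  0.00607371] len 0.10078121246873739 tip [ 0.38347204 -0.26557472] root [ 0.48337406 -0.25229172]
w -0.011213241225275845 0.01564710544231469 z -0.0024624015463522997 0.012596795390671878
handle top 282 [ 0.50653615 -0.24700501  0.03882972]
-0.09469634335217793 -0.05227895330426094 -0.009107920207944197 0.006042827396083889
handle centre [ 0.50671271 -0.24764257]
0.043 1324 0.04908333720649982 78.77719116210938 [[490.20001220703125, 4.400000095367432], [588.0, -15.0], [602.5, 58.0], [504.6000061035156, 77.4000015258789]]
0.064 2052 0.07009485289346509 77.36917114257812 [[504.1000061035156, 2.5999999046325684], [572.2999877929688, -12.699999809265137], [580.2000122070312, 22.799999237060547], [512.0999755859375, 38.099998474121094]]
0.115 2052 0.12117014128107814 79.11872863769531 [[511.0, 30.399999618530273], [578.9000244140625, 17.299999237060547], [583.7000122070312, 42.20000076293945], [515.7999877929688, 55.29999923706055]]
[ 0.1222  0.1228  0.1214  0.1206  0.12    0.1207  0.1218  0.1224  0.1199
  0.1204  0.108   0.0718  0.0716  0.0698  0.0698  0.0709  0.0701  0.0704
  0.0693  0.0682  0.0694  0.0718  0.0531  0.0161 -0.001 ]
[ 0.0489  0.0462  0.0439  0.0415  0.0391  0.0363  0.0335  0.0307  0.0286
  0.0258  0.0252  0.0282  0.0252  0.0224  0.0193  0.016   0.013   0.0098
  0.0068  0.0037  0.0004 -0.003  -0.0048 -0.0057 -0.0083]
front corners [[ 0.49236626  0.00193965  0.05      ]
 [ 0.58614518 -0.01515941  0.05      ]]
```

View pics/crop2.png

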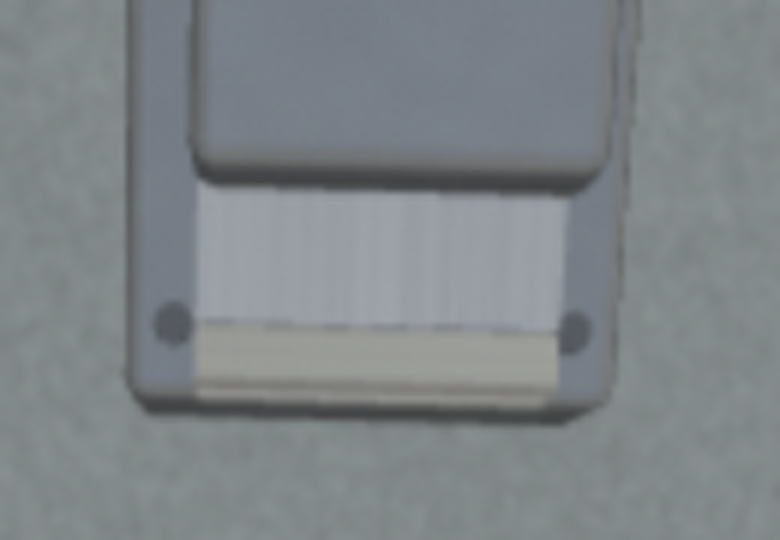

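Crop: base front edge at rows 400–420, both plates visible, and the flare lip in tan. Machine yaw is about 79.3° and the origin about (0.554, 0.073). The gauge handle is at (0.507,-0.248), 4 mm nominal top, yaw -172.4°. Next, the knob from the top view.

Run:
```python
from h import *
z=np.load('top0.npz'); im,d,K,o=z['im'],z['d'],z['K'],z['o']; Rc=R.from_quat(z['Rc']).as_matrix()
W=cloud(d,K,Rc,o); 
m=(im.mean(-1)<45); m[:185]=0;m[208:]=0;m[:,205:225]&=True;m[:,:205]=0;m[:,225:]=0
ys,xs=np.nonzero(m); print(len(xs),xs.mean(),ys.mean(),np.ptp(xs),np.ptp(ys)); print(plane(K,Rc,o,(xs.mean(),ys.mean()),.150))
P=W[m]; P=P[P[:,2]>.14]; print(len(P),P.mean(0),np.ptp(P,axis=0))
# check of top camera with gauge handle
m=(im.mean(-1)<45); m[:200]=0;m[225:]=0;m[:,:310]=0;m[:,335:]=0
P=W[m]; print(P[P[:,2]>.03].mean(0))
k=P
s=env.read_state(); M=R.from_quat(s['ee_rot']).as_matrix(); print(s['tcp_pos'],M.round(3))
print(tool([.5505,.0615,.20]))
```

```text
72 214.88888888888889 195.83333333333334 8 9
[[0.55129765 0.06281906 0.15      ]]
70 [0.55075301 0.06223511 0.1541727 ] [0.02461675 0.02250231 0.01274998]
[ 0.50574889 -0.24859637  0.04057878]
[ 0.49429465 -0.10688358  0.32908129] [[-0.001  0.983 -0.182]
 [-0.    -0.182 -0.983]
 [-1.    -0.001  0.001]]
[ 0.51578041  0.09927604 -0.70349106]
```

jog_arm([
  {"grip": 100, "slide": [0.3, 0.1, -0.7], "roll": 0},
  {"grip": 90, "slide": [0.45, 0.1, -0.7], "roll": 0},
  {"grip": 70, "slide": [0.51, 0.1, -0.7], "roll": 0},
  {"grip": 70, "slide": [0.51, 0.1, -0.7], "roll": 0},
  {"grip": 70, "slide": [0.51, 0.1, -0.7], "roll": 0},
  {"grip": 70, "slide": [0.51, 0.1, -0.7], "roll": 0},
])

```text
time_s: 2.65
tcp_pos: [0.5511, 0.0596, 0.2027]
ee_rot: [-0.544, -0.452, 0.544, -0.453]
ft_force: [-1.0, 0.6, 1.0]
width: 0.0594
```

Run:
```python
from h import *
print(env.read_state()['tcp_pos']); print(tool([.551,.0623,.151]))
```

```text
[0.55112516 0.05960495 0.20273321]
[ 0.20691705 -0.0025979  -0.01078155]
```

jog_arm([
  {"grip": 70, "slide": [0.1, 0, -0.01], "roll": 0},
  {"grip": 70, "slide": [0.205, 0, -0.01], "roll": 0},
  {"grip": 70, "slide": [0.205, 0, -0.01], "roll": 0},
  {"grip": 20, "slide": [0.205, 0, -0.01], "roll": 0},
  {"grip": 20, "slide": [0.205, 0, -0.01], "roll": 0},
  {"grip": 20, "slide": [0.205, 0, -0.01], "roll": 0},
  {"grip": 20, "slide": [0.205, 0, -0.01], "roll": 0},
  {"grip": 20, "slide": [0.205, 0, -0.01], "roll": 0},
], grip_force=60)

```text
time_s: 3.65
tcp_pos: [0.5512, 0.065, 0.151]
ee_rot: [0.543, 0.453, -0.543, 0.453]
ft_force: [-0.2, -0.1, -0.4]
width: 0.0171
```

Run:
```python
from h import *
im,d,K,Rc,o=cam('wrist'); i2,_,_,_,_=cam('scene')
save('k1',np.vstack([cv2.resize(im,(512,384)),]))
c=cv2.resize(i2[130:240,210:350],None,fx=4,fy=4,interpolation=cv2.INTER_CUBIC); save('k2',cv2.resize(np.hstack([cv2.resize(c,(489,384)),im]),None,fx=.79,fy=.79))
print(env.read_state())
```

```text
{'time_s': 3.75, 'q': array([ 0.23607156,  0.42122059, -0.58655609,  1.88088672,  0.28758217,
        0.92382119, -0.66485033]), 'joint_vel': array([ 3.37243934e-04,  1.25270392e-03,  3.28648071e-04,  8.50859325e-05,
       -1.06986102e-03, -2.75328805e-03, -1.39673495e-03]), 'tau': array([ 1.06766474e-02, -4.84046316e+01, -5.83159134e+00, -2.40814143e+01,
        1.07714851e-02,  2.07464611e-03,  5.46637166e-04]), 'tcp_pos': array([0.55117621, 0.06505271, 0.15097559]), 'ee_rot': array([ 0.54276492,  0.4532198 , -0.54275499,  0.45322739]), 'ft_force': array([ 0.69880146,  0.17846256, -0.2220577 ]), 'torque': array([-0.0068164 ,  0.02306994, -0.00593455]), 'width': 0.01706616787716247}
```

View pics/k2.png

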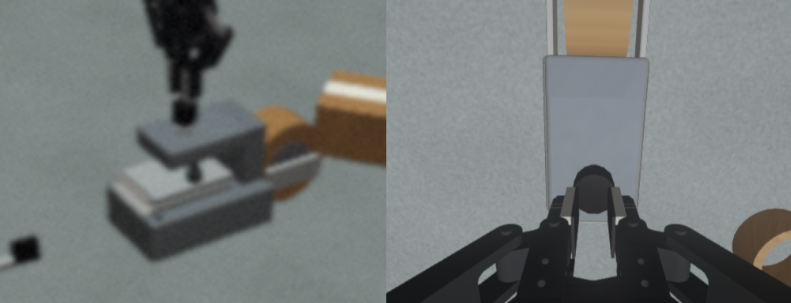

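Run:
```python
from h import *
im,d,K,Rc,o=cam('wrist'); W=cloud(d,K,Rc,o)
print(plane(K,Rc,o,[(263,238),(263,212),(241,245),(287,245)],.153).round(4))
for p in[(263,225),(263,240),(263,255),(263,263),(240,250),(243,255),(283,255),(263,280)]: print(p,W[p[1],p[0]].round(4),im[p[1],p[0]])
s=env.read_state(); M=R.from_quat(s['ee_rot']).as_matrix(); H=np.array(env.get_calibration('wrist')['hand_eye'])
for x in(.003,.022):
  for y in(-.0085,.0085):
    p=np.linalg.inv(H)@[x,y,0,1]; q=K@p[:3]; print('pad',x,y,q[:2]/q[2])
save('k3',cv2.resize(im[190:320,190:340],None,fx=4,fy=4,interpolation=cv2.INTER_CUBIC))
```

```text
[[0.5539 0.0678 0.153 ]
 [0.5563 0.0812 0.153 ]
 [0.5425 0.0661 0.153 ]
 [0.565  0.062  0.153 ]]
(263, 225) [0.5551 0.0744 0.1526] [57 57 59]
(263, 240) [0.5538 0.0672 0.1539] [52 51 54]
(263, 255) [0.5523 0.0587 0.153 ] [49 48 50]
(263, 263) [0.5514 0.0539 0.1521] [47 46 49]
(240, 250) [0.5456 0.0758 0.1798] [38 40 41]
(243, 255) [0.5441 0.066  0.1644] [38 39 40]
(283, 255) [0.5627 0.0725 0.1839] [36 37 39]
(263, 280) [0.5464 0.0256 0.12  ] [128 132 133]
pad 0.003 -0.0085 [242.08279025 239.80842833]
pad 0.003 0.0085 [275.31294505 239.83627287]
pad 0.022 -0.0085 [243.98106045 226.08179947]
pad 0.022 0.0085 [273.98526482 226.10670464]
```

View pics/k3.png

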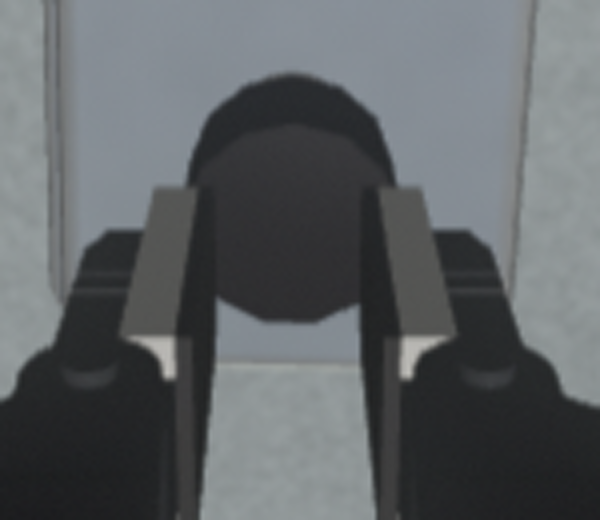

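Run:
```python
from h import *
im,d,K,Rc,o=cam('wrist'); W=cloud(d,K,Rc,o); s=env.read_state(); M=R.from_quat(s['ee_rot']).as_matrix()
for r in range(232,276,3):
    u=int(round(233.5+(r-237)*(225-233.5)/35)); u2=int(round(290.5+(r-237)*(299-290.5)/35))
    print(r,u,((W[r,u]-s['tcp_pos'])@M).round(4),((W[r,u2]-s['tcp_pos'])@M).round(4), W[r,u,2].round(3))
```

```text
232 235 [ 0.0302 -0.0144  0.007 ] [0.0293 0.0178 0.0066] 0.121
235 234 [ 0.0295 -0.0149  0.0087] [0.0295 0.0184 0.0086] 0.121
238 233 [-0.0172 -0.0112 -0.0098] [-0.0167  0.0146 -0.0096] 0.168
241 233 [-0.0198 -0.011  -0.0095] [-0.0201  0.0143 -0.0097] 0.171
244 232 [-0.0229 -0.0112 -0.0095] [-0.0233  0.0145 -0.0097] 0.174
247 231 [-0.0264 -0.0113 -0.0098] [-0.026   0.0147 -0.0096] 0.177
250 230 [-0.0285 -0.0115 -0.0094] [-0.0296  0.0147 -0.01  ] 0.179
253 230 [-0.0315 -0.0113 -0.0095] [-0.0318  0.0145 -0.0097] 0.182
256 229 [-0.0341 -0.0114 -0.0095] [-0.0344  0.0147 -0.0097] 0.185
259 228 [-0.0369 -0.0115 -0.0096] [-0.0372  0.0148 -0.0098] 0.188
262 227 [-0.0392 -0.0117 -0.0095] [-0.0391  0.015  -0.0095] 0.19
265 227 [-0.0411 -0.0115 -0.0093] [-0.041   0.0148 -0.0092] 0.192
268 226 [-0.0441 -0.0116 -0.0096] [-0.0437  0.0149 -0.0095] 0.195
271 225 [-0.047  -0.0116 -0.01  ] [-0.0467  0.0149 -0.0099] 0.198
274 225 [-0.0478 -0.0116 -0.0093] [-0.0481  0.0148 -0.0095] 0.199
```

The image and depth agree. The pads closed above the knob: their tips are at tool x = -17 mm rather than +22 mm, about 15 mm above the knob's top. I'll take the true finger position as about 39 mm further back than nominal, reopen and go lower.

jog_arm([
  {"grip": 70, "slide": [0, 0, 0], "roll": 0},
  {"grip": 70, "slide": [0, 0, 0], "roll": 0},
  {"grip": 70, "slide": [0, 0, 0], "roll": 0},
  {"grip": 70, "slide": [0.06, 0, 0], "roll": 0},
  {"grip": 70, "slide": [0.11, 0, 0], "roll": 0},
  {"grip": 70, "slide": [0.15, 0, 0], "roll": 0},
  {"grip": 70, "slide": [0.15, 0, 0], "roll": 0},
])

```text
time_s: 4.72
tcp_pos: [0.5504, 0.0649, 0.1122]
ee_rot: [-0.542, -0.454, 0.543, -0.453]
ft_force: [-0.9, -0.0, -0.4]
width: 0.0601
```

Run:
```python
from h import *
im,d,K,Rc,o=cam('wrist'); W=cloud(d,K,Rc,o); s=env.read_state(); M=R.from_quat(s['ee_rot']).as_matrix()
T=(W-s['tcp_pos'])@M
m=np.isfinite(T[...,0])&(abs(T[...,2]+.0096)<.003)&(abs(T[...,1])<.06)&(T[...,0]<.0)
ys,xs=np.nonzero(m); P=T[m]
for sg in(-1,1):
    q=P[np.sign(P[:,1])==sg]; print(len(q),np.percentile(q,[1,5,50,95,99],axis=0).round(4))
print(s['ft_force'],s['tcp_pos'],s['width'])
```

```text
9926 [[-0.0946 -0.0596 -0.0122]
 [-0.0932 -0.058  -0.0115]
 [-0.0741 -0.0344 -0.0098]
 [-0.0085 -0.0021 -0.0074]
 [-0.0075 -0.0004 -0.0068]]
9888 [[-0.0943  0.0004 -0.0124]
 [-0.093   0.0021 -0.0118]
 [-0.0719  0.0336 -0.0098]
 [-0.0084  0.0579 -0.0074]
 [-0.0076  0.0596 -0.0067]]
[0.92730232 0.42702624 0.42409971] [0.55087614 0.06502321 0.11290387] 0.05956139445356568
```

jog_arm([
  {"grip": 10, "slide": [0, 0, 0], "roll": 0},
  {"grip": 10, "slide": [0, 0, 0], "roll": 0},
  {"grip": 10, "slide": [0, 0, 0], "roll": 0},
  {"grip": 10, "slide": [0, 0, 0], "roll": 0},
  {"grip": 10, "slide": [0, 0, 0], "roll": 0},
  {"grip": 10, "slide": [0, 0, 0], "roll": 0},
], grip_force=70)

```text
time_s: 5.52
tcp_pos: [0.5517, 0.065, 0.1138]
ee_rot: [0.543, 0.453, -0.542, 0.453]
ft_force: [1.0, 0.1, 4.1]
width: 0.0257
```

jog_arm([
  {"grip": 10, "slide": [-0.02, 0, 0], "roll": 0},
  {"grip": 10, "slide": [-0.04, 0, 0], "roll": 0},
  {"grip": 10, "slide": [-0.06, 0, 0], "roll": 0},
  {"grip": 10, "slide": [-0.07, 0, 0], "roll": 0},
  {"grip": 10, "slide": [-0.07, 0, 0], "roll": 0},
])

```text
time_s: 6.15
tcp_pos: [0.5516, 0.065, 0.1303]
ee_rot: [0.543, 0.453, -0.542, 0.453]
ft_force: [5.8, 0.6, -5.9]
width: 0.0253
```

jog_arm([
  {"grip": 10, "slide": [-0.008, 0, 0], "roll": 0},
  {"grip": 10, "slide": [-0.016, 0, 0], "roll": 0},
  {"grip": 10, "slide": [-0.02, 0, 0], "roll": 0},
  {"grip": 10, "slide": [-0.02, 0, 0], "roll": 0},
])

```text
time_s: 6.65
tcp_pos: [0.5514, 0.065, 0.133]
ee_rot: [0.543, 0.454, -0.542, 0.453]
ft_force: [12.9, 4.4, -25.9]
width: 0.025
```

At its stop: the knob has travelled about 20 mm and the force has risen to 26 N. I'll release it, rise and check.

jog_arm([
  {"grip": 10, "slide": [0.006, 0, 0], "roll": 0},
  {"grip": 75, "slide": [0.006, 0, 0], "roll": 0},
  {"grip": 75, "slide": [0.006, 0, 0], "roll": 0},
  {"grip": 75, "slide": [0.006, 0, 0], "roll": 0},
  {"grip": 75, "slide": [0.006, 0, 0], "roll": 0},
  {"grip": 75, "slide": [-0.2, 0, 0], "roll": 0},
  {"grip": 75, "slide": [-0.4, 0, 0], "roll": 0},
  {"grip": 75, "slide": [-0.4, 0, 0], "roll": 0},
])

```text
time_s: 7.65
tcp_pos: [0.5537, 0.0659, 0.2403]
ee_rot: [0.545, 0.452, -0.54, 0.455]
ft_force: [-0.1, 0.1, -0.5]
width: 0.0641
```

Run:
```python
from h import *
im,d,K,Rc,o=cam('top'); W=cloud(d,K,Rc,o)
im,d,K,Rc,o=cam('wrist'); V=cloud(d,K,Rc,o)
P=V[np.isfinite(V[...,2])]; q=P[(np.hypot(P[:,0]-.5515,P[:,1]-.064)<.010)&(P[:,2]<.2)]; print('knob top',len(q),np.median(q[:,2]),q[:,2].max())
n=(abs(P[:,2]-.153)<.03)&(np.hypot(P[:,0]-.5515,P[:,1]-.064)<.03); q=P[n&(P[:,2]>.16)]; print(q.mean(0) if len(q) else 0)
P=V[np.isfinite(V[...,2])]; h=P[(abs(P[:,2]-.122)<.006)]; print('housing',np.median(h[:,2]))
s=env.read_state(); print(s['tcp_pos'],s['time_s'],s['ft_force'],s['q'].round(2))
```

```text
knob top 699 0.17165723715256948 0.17396051857762795
[0.55309906 0.0650746  0.17089524]
housing 0.12113849875449817
[0.55111753 0.06482171 0.23617162] 7.75 [-0.63923747 -0.3616144  -0.31049874] [ 0.27  0.33 -0.62  1.79  0.21  1.09 -0.6 ]
```

The knob stays up: its top is 50.5 mm above the housing, against an expected 51 mm. Now to the gauge.

jog_arm([
  {"grip": 75, "slide": [0, 0.05, 1], "roll": 0},
  {"grip": 75, "slide": [0, 0.05, 1], "roll": -0.6},
  {"grip": 75, "slide": [0, 0.05, 1], "roll": -0.6},
  {"grip": 75, "slide": [0, 0.05, 1], "roll": -0.6},
  {"grip": 75, "slide": [0, 0.05, 1], "roll": -0.6},
  {"grip": 75, "slide": [0, 0.05, 1], "roll": -0.6},
  {"grip": 75, "slide": [0, 0.05, 1], "roll": -0.6},
  {"grip": 75, "slide": [0, 0.05, 1], "roll": -0.6},
  {"grip": 75, "slide": [0, 0.05, 1], "roll": -0.6},
  {"grip": 75, "slide": [0, 0.05, 1], "roll": -0.6},
])

```text
time_s: 9.0
tcp_pos: [0.5177, -0.1831, 0.2341]
ee_rot: [0.037, 0.707, -0.036, 0.705]
ft_force: [-0.4, -0.0, -1.3]
width: 0.0639
```

```bash
cat > g.py <<'E'
from h import *
im,d,K,Rc,o=cam('wrist'); save('g1',im); np.savez('g1.npz',im=im,d=d,K=K,Rc=Rc,o=o); W=cloud(d,K,Rc,o); s=env.read_state(); M=R.from_quat(s['ee_rot']).as_matrix()
print(s['tcp_pos'],s['q'].round(2),s['time_s'],'tool yaw',np.degrees(np.arctan2(M[1,1],M[0,1])),s['width'])
Z=W[...,2]; xy=W[...,:2]; ok=np.isfinite(Z)
m=ok&(abs(Z-.04)<.004)&(np.hypot(xy[...,0]-.506,xy[...,1]+.2475)<.035)&(im.mean(-1)<70); Q=W[m]
if len(Q)>20:
    r=cv2.minAreaRect(Q[:,:2].astype(np.float32)*1000); print('handle',len(Q),Q.mean(0),r)
m=ok&(Z<.016)&(im.mean(-1)>140)&(np.hypot(xy[...,0]-.433,xy[...,1]+.258)<.06)
P=W[m]
if len(P)>50:
    c=P.mean(0); v=np.linalg.svd((P-c)[:,:2],full_matrices=False)[2][0]; print('blade',len(P),c,np.degrees(np.arctan2(v[1],v[0])))
print('to (.5057,-.2475,.05):',tool([.5057,-.2475,.05]))
E
python3 g.py
```

```text
[ 0.51767847 -0.18317453  0.23408182] [ 0.88  0.37 -0.82  1.8   0.3   1.11  1.44] 9.05 tool yaw 84.476379466501 0.06413103990401427
handle 592 [ 0.50506968 -0.24848522  0.03896605] ((505.3491516113281, -248.8281707763672), (44.074859619140625, 15.252017974853516), 7.070618629455566)
blade 4767 [ 0.43480842 -0.25092816  0.00180876] -62.92914793899734
to (.5057,-.2475,.05): [ 0.73614843 -0.26141477 -0.0206311 ]
```

jog_arm([
  {"grip": 75, "slide": [0.3, -0.26, -0.022], "roll": -0.07},
  {"grip": 75, "slide": [0.5, -0.26, -0.022], "roll": -0.07},
  {"grip": 75, "slide": [0.6, -0.26, -0.022], "roll": -0.07},
  {"grip": 60, "slide": [0.6, -0.26, -0.022], "roll": -0.07},
  {"grip": 60, "slide": [0.6, -0.26, -0.022], "roll": -0.07},
])

```text
time_s: 9.68
tcp_pos: [0.5072, -0.2465, 0.087]
ee_rot: [-0.039, 0.706, 0.039, 0.706]
ft_force: [1.3, 0.3, 0.3]
width: 0.0514
```

```bash
python3 g.py; python3 -c "
from h import *
print(tool([.5057,-.248,-.010]))"
```

```text
[ 0.50778296 -0.24671899  0.08777299] [ 0.91  0.57 -0.74  1.9   0.5   0.86  1.59] 9.725 tool yaw 96.31796066570553 0.05080336146106434
handle 1544 [ 0.50456861 -0.24962674  0.03916328] ((505.54656982421875, -249.70594787597656), (44.14266586303711, 14.908361434936523), 6.779583930969238)
blade 16992 [ 0.43418038 -0.25374553  0.00125791] 104.83778992654858
to (.5057,-.2475,.05): [ 0.15107159 -0.00204581 -0.00900813]
[ 0.39107203 -0.0038075  -0.00983678]
```

View pics/g1.png

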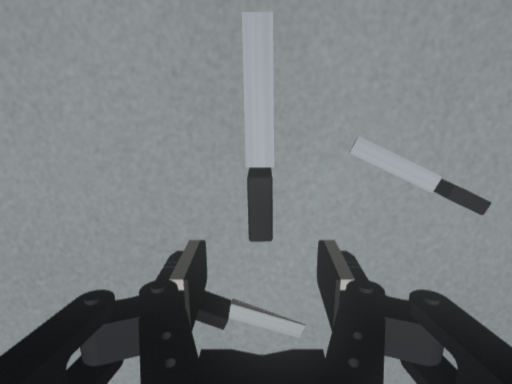

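The gauge is vertical in the view at col 260, between the pads (193 and 330). Small look-alikes are at (420,175) and (260,315), clear of the descent.

jog_arm([
  {"grip": 60, "slide": [0.15, -0.003, -0.008], "roll": -0.004},
  {"grip": 60, "slide": [0.28, -0.003, -0.008], "roll": -0.004},
  {"grip": 60, "slide": [0.34, -0.003, -0.008], "roll": -0.004},
  {"grip": 60, "slide": [0.375, -0.003, -0.008], "roll": -0.004},
  {"grip": 60, "slide": [0.375, -0.003, -0.008], "roll": -0.004},
])

```text
time_s: 10.35
tcp_pos: [0.505, -0.2482, -0.0071]
ee_rot: [-0.044, 0.705, 0.043, 0.706]
ft_force: [0.0, 0.7, -0.8]
width: 0.051
```

jog_arm([
  {"grip": 5, "slide": [0, 0, 0], "roll": 0},
  {"grip": 5, "slide": [0, 0, 0], "roll": 0},
  {"grip": 5, "slide": [0, 0, 0], "roll": 0},
  {"grip": 5, "slide": [0, 0, 0], "roll": 0},
  {"grip": 5, "slide": [0, 0, 0], "roll": 0},
  {"grip": 5, "slide": [0, 0, 0], "roll": 0},
  {"grip": 5, "slide": [0, 0, 0], "roll": 0},
], grip_force=80)

```text
time_s: 11.22
tcp_pos: [0.5051, -0.2485, -0.0069]
ee_rot: [-0.044, 0.705, 0.043, 0.706]
ft_force: [-0.7, 0.4, 5.8]
width: 0.0152
```

jog_arm([
  {"grip": 5, "slide": [-0.2, 0, 0], "roll": 0},
  {"grip": 5, "slide": [-0.45, 0, 0], "roll": 0},
  {"grip": 5, "slide": [-0.45, 0.2, 0.04], "roll": 0.15},
  {"grip": 5, "slide": [-0.45, 0.348, 0.071], "roll": 0.3},
  {"grip": 5, "slide": [-0.45, 0.348, 0.071], "roll": 0.6},
  {"grip": 5, "slide": [-0.45, 0.348, 0.071], "roll": 0.6},
  {"grip": 5, "slide": [-0.45, 0.348, 0.071], "roll": 0.6},
  {"grip": 5, "slide": [-0.45, 0.348, 0.071], "roll": 0.6},
  {"grip": 5, "slide": [-0.45, 0.348, 0.071], "roll": 0.6},
  {"grip": 5, "slide": [-0.45, 0.348, 0.071], "roll": 0.6},
])

```text
time_s: 12.48
tcp_pos: [0.511, -0.1596, 0.1046]
ee_rot: [0.451, 0.545, -0.451, 0.544]
ft_force: [0.4, 0.6, -0.9]
width: 0.0152
```

jog_arm([
  {"grip": 5, "slide": [0, 0, 0], "roll": 0.03},
  {"grip": 5, "slide": [0, 0, 0], "roll": 0.03},
  {"grip": 5, "slide": [0, 0, 0], "roll": 0.03},
])

```text
time_s: 12.85
tcp_pos: [0.5112, -0.1597, 0.1047]
ee_rot: [0.474, 0.525, -0.474, 0.525]
ft_force: [0.1, 0.3, -0.4]
width: 0.0147
```

```bash
cat > b.py <<'E'
from h import *
im,d,K,Rc,o=cam('wrist'); save('b1',im); np.savez('b1.npz',im=im,d=d,K=K,Rc=Rc,o=o); W=cloud(d,K,Rc,o); s=env.read_state(); M=R.from_quat(s['ee_rot']).as_matrix()
print(s['tcp_pos'],s['q'].round(2),s['time_s'],'tool yaw',np.degrees(np.arctan2(M[1,1],M[0,1])),s['width'],s['ft_force'])
T=(W-s['tcp_pos'])@M; ok=np.isfinite(T[...,0])
m=ok&(abs(T[...,1])<.018)&(T[...,2]<-.03)&(T[...,2]>-.14)&(T[...,0]<.02)&(T[...,0]>-.03); P=T[m]
print('blade tool pts',len(P),np.percentile(P,[1,50,99],axis=0).round(4))
if len(P)>50:
    c=P.mean(0); A=np.c_[P[:,2],np.ones(len(P))]; k=np.linalg.lstsq(A,P[:,0],rcond=None)[0]; k2=np.linalg.lstsq(A,P[:,1],rcond=None)[0]; print('top x = a z+b',k,'y=',k2,'yaw in tool',np.degrees(k2[0]))
    for zz in(-.03,-.06,-.09,-.12): q=P[abs(P[:,2]-zz)<.006]; print(zz,len(q),np.percentile(q[:,1],[1,99]).round(4),np.median(q[:,0]).round(4))
E
python3 b.py
```

```text
[ 0.5111911  -0.15967554  0.1046475 ] [ 0.53  0.43 -0.42  1.97  0.24  0.79  0.07] 12.9 tool yaw 5.774481347799054 0.014842067060783535 [ 0.50009314 -0.728419   -0.49429028]
blade tool pts 9606 [[-0.0181 -0.0089 -0.105 ]
 [-0.0137  0.0011 -0.0709]
 [-0.0096  0.0108 -0.0309]]
top x = a z+b [-0.09783486 -0.02059233] y= [-0.00073211  0.00089603] yaw in tool -0.04194685390606237
-0.03 667 [-0.009   0.0109] -0.0174
-0.06 1449 [-0.0087  0.0106] -0.0147
-0.09 1662 [-0.0088  0.0109] -0.0117Traceback (most recent call last):
  File "b.py", line 9, in <module>
    for zz in(-.03,-.06,-.09,-.12): q=P[abs(P[:,2]-zz)<.006]; print(zz,len(q),np.percentile(q[:,1],[1,99]).round(4),np.median(q[:,0]).round(4))
                                                                              ~~~~~~~~~~~~~^^^^^^^^^^^^^^^
    return _quantile_unchecked(
        a, q, axis, out, overwrite_input, method, keepdims, weights)
    return _ureduce(a,
                    func=_quantile_ureduce_func,
    ...<5 lines>...
                    overwrite_input=overwrite_input,
                    method=method)
    r = func(a, **kwargs)
    result = _quantile(arr,
                       quantiles=q,
    ...<2 lines>...
                       out=out,
                       weights=wgt)
    slices_having_nans = np.isnan(arr[-1, ...])
                                  ~~~^^^^^^^^^
IndexError: index -1 is out of bounds for axis 0 with size 0
```

View pics/b1.png

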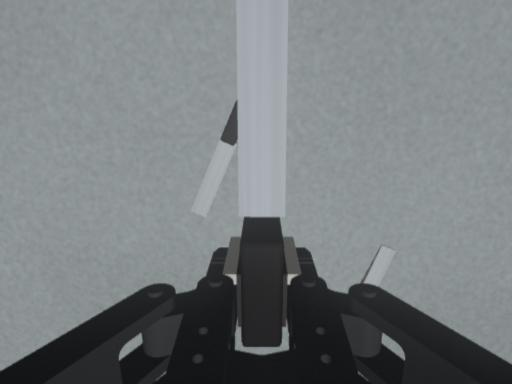

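The gauge is held level: its top slope is 0.098, expected 0.1. Next I'll turn the last 16° and lower it in front of the mouth.

jog_arm([
  {"grip": 5, "slide": [0, 0.01, -0.02], "roll": 0.05},
  {"grip": 5, "slide": [0, 0.01, -0.02], "roll": 0.092},
  {"grip": 5, "slide": [0.1, 0.01, -0.03], "roll": 0.092},
  {"grip": 5, "slide": [0.19, 0.01, -0.03], "roll": 0.092},
  {"grip": 5, "slide": [0.19, 0.01, -0.03], "roll": 0.092},
  {"grip": 5, "slide": [0.19, 0.01, -0.03], "roll": 0.092},
])

```text
time_s: 13.65
tcp_pos: [0.5136, -0.1521, 0.0578]
ee_rot: [0.545, 0.45, -0.545, 0.451]
ft_force: [-0.3, 0.2, -0.7]
width: 0.0153
```

```bash
python3 b.py 2>&1 | head -8
python3 - <<'E'
from h import *
z=np.load('b1.npz'); im,d,K,Rc,o=[z[k] for k in('im','d','K','Rc','o')]; W=cloud(d,K,Rc,o)
im2,d2,K2,R2,o2=cam('top'); W2=cloud(d2,K2,R2,o2)
s=env.read_state(); M=R.from_quat(s['ee_rot']).as_matrix()
th=np.radians(79.3); dx=np.array([np.cos(th),np.sin(th)]); dy=np.array([-dx[1],dx[0]]); O=np.array([.554,.0731])
a=-M[:2,2]; print('gauge yaw',np.degrees(np.arctan2(a[1],a[0])),'tcp in machine',(s['tcp_pos'][:2]-O)@dx,(s['tcp_pos'][:2]-O)@dy,'tip',(s['tcp_pos'][:2]+.1225*a-O)@np.c_[dx,dy])
P=W.reshape(-1,3); P=P[np.isfinite(P[:,2])]; X=(P[:,:2]-O)@dx; Y=(P[:,:2]-O)@dy
for x in np.arange(-.09,-.03,.006):
    q=(abs(X-x)<.002)&(abs(Y)>.015)&(abs(Y)<.03)&(P[:,2]>.03); print(round(x,3),q.sum(),np.median(P[q,2]).round(4) if q.any() else '')
for x in(-.06,-.05):
    q=(abs(X-x)<.004)&(abs(P[:,2]-.076)<.008)
    if q.any(): print('plate Y',np.percentile(Y[q],[1,99]))
h=(abs(P[:,2]-.121)<.005)&(abs(X)<.05)
if h.sum()>50: print('housing Y',np.percentile(Y[h],[1,99]))
E
```

```text
[ 0.5138442  -0.15214888  0.0581439 ] [ 0.44  0.49 -0.33  2.    0.24  0.69 -0.24] 13.7 tool yaw -10.866880567484396 0.015009510198673115 [-0.54448769  0.82945864 -1.26878045]
blade tool pts 9646 [[-0.0179 -0.0087 -0.1054]
 [-0.0134  0.0013 -0.0708]
 [-0.0092  0.011  -0.0309]]
top x = a z+b [-0.09898756 -0.02037364] y= [-0.00031565  0.00111417] yaw in tool -0.0180851740789378
-0.03 668 [-0.0088  0.0108] -0.0171
-0.06 1448 [-0.0085  0.0108] -0.0145
-0.09 1650 [-0.0086  0.011 ] -0.0115
gauge yaw 79.13127508275339 tcp in machine -0.22880141448920072 -0.002385298768846904 tip [-0.10630195 -0.00274604]
-0.09 0 
-0.084 0 
-0.078 0 
-0.072 0 
-0.066 0 
-0.06 0 
-0.054 0 
-0.048 0 
-0.042 0 
-0.036 0
```

View pics/b1.png

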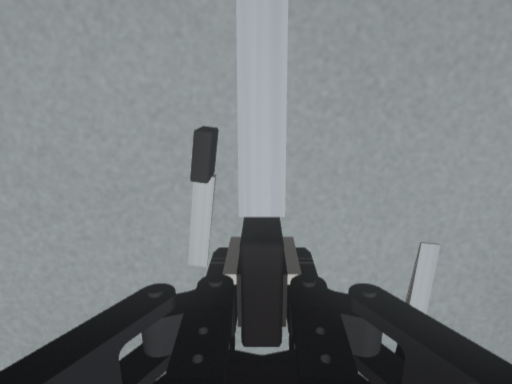

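The gauge yaw is 79.1° against the machine's 79.3°. It is 2.5 mm off centre, and the tip is 38 mm in front of the mouth. Now to enter the throat.

jog_arm([
  {"grip": 5, "slide": [0.009, -0.009, 0], "roll": 0},
  {"grip": 5, "slide": [0.009, -0.009, 0], "roll": 0},
  {"grip": 5, "slide": [0.009, -0.009, -0.06], "roll": 0},
  {"grip": 5, "slide": [0.009, -0.009, -0.1], "roll": 0},
  {"grip": 5, "slide": [0.009, -0.009, -0.14], "roll": 0},
  {"grip": 5, "slide": [0.009, -0.009, -0.17], "roll": 0},
  {"grip": 5, "slide": [0.009, -0.009, -0.2], "roll": 0},
  {"grip": 5, "slide": [0.009, -0.009, -0.21], "roll": 0},
  {"grip": 5, "slide": [0.009, -0.009, -0.21], "roll": 0},
])

```text
time_s: 14.88
tcp_pos: [0.5208, -0.1, 0.0549]
ee_rot: [-0.545, -0.45, 0.545, -0.45]
ft_force: [-0.2, 0.6, -1.4]
width: 0.0152
```

```bash
cat > m.py <<'E'
from h import *
s=env.read_state(); M=R.from_quat(s['ee_rot']).as_matrix()
th=np.radians(79.3); dx=np.array([np.cos(th),np.sin(th)]); dy=np.array([-dx[1],dx[0]]); O=np.array([.554,.0731]); a=-M[:2,2]; f=np.array(s['ft_force'])
print(s['time_s'],s['tcp_pos'].round(4),'tip past mouth',(s['tcp_pos'][:2]+.1225*a-O)@np.c_[dx,dy]+[.068,0],'F x,y,z machine',f[:2]@dx,f[:2]@dy,f[2],'tau',s['torque'].round(3),s['width'])
E
python3 m.py
```

```text
14.875 [ 0.5208 -0.1     0.0549] tip past mouth [0.01420013 0.00015478] F x,y,z machine 0.49894749542267486 0.34414442694526587 -1.3571059402725123 tau [-0.083  0.021 -0.049] 0.015199903772091369
```

jog_arm([
  {"grip": 5, "slide": [0.002, 0, 0], "roll": 0},
  {"grip": 5, "slide": [0.004, 0, 0], "roll": 0},
  {"grip": 5, "slide": [0.004, 0, 0], "roll": 0},
])

```text
time_s: 15.25
tcp_pos: [0.5207, -0.1002, 0.0539]
ee_rot: [-0.545, -0.45, 0.545, -0.45]
ft_force: [-0.3, 0.1, -0.9]
width: 0.0151
```

```bash
python3 m.py
```

```text
15.25 [ 0.5207 -0.1002  0.0539] tip past mouth [0.01399069 0.0001379 ] F x,y,z machine 0.06265186946329919 0.324235455938062 -0.9090626618204651 tau [-0.012 -0.012  0.038] 0.015086766974543635
```

jog_arm([
  {"grip": 5, "slide": [0.002, 0, 0], "roll": 0},
  {"grip": 5, "slide": [0.004, 0, 0], "roll": 0},
  {"grip": 5, "slide": [0.004, 0, 0], "roll": 0},
])

```text
time_s: 15.62
tcp_pos: [0.5209, -0.1003, 0.0532]
ee_rot: [0.545, 0.45, -0.545, 0.45]
ft_force: [-1.0, -1.8, 4.0]
width: 0.0154
```

```bash
python3 m.py
```

```text
15.625 [ 0.5209 -0.1003  0.0532] tip past mouth [ 1.40019687e-02 -7.80550830e-05] F x,y,z machine -1.9582900275647053 0.6868208259743905 3.9575307674839015 tau [0.041 0.174 0.16 ] 0.01544043521261622
```

The lower plate is felt at TCP z ≈ 0.0535. I'll raise about 0.4 mm and advance.

jog_arm([
  {"grip": 5, "slide": [-0.0018, 0, 0], "roll": 0},
  {"grip": 5, "slide": [-0.0018, 0, -0.02], "roll": 0},
  {"grip": 5, "slide": [-0.0018, 0, -0.04], "roll": 0},
  {"grip": 5, "slide": [-0.0018, 0, -0.05], "roll": 0},
  {"grip": 5, "slide": [-0.0018, 0, -0.05], "roll": 0},
])

```text
time_s: 16.25
tcp_pos: [0.5234, -0.0868, 0.0534]
ee_rot: [0.545, 0.451, -0.545, 0.451]
ft_force: [1.0, 1.2, 1.3]
width: 0.0152
```

```bash
python3 m.py
```

```text
16.25 [ 0.5234 -0.0868  0.0534] tip past mouth [0.02769596 0.0001151 ] F x,y,z machine 1.350217707615213 -0.765262360308679 1.2927602426856157 tau [ 0.441 -0.17  -0.018] 0.015193772168604932
```

Still light. I'll step in further.

jog_arm([
  {"grip": 5, "slide": [-0.001, 0, -0.01], "roll": 0},
  {"grip": 5, "slide": [-0.001, 0, -0.02], "roll": 0},
  {"grip": 5, "slide": [-0.001, 0, -0.03], "roll": 0},
  {"grip": 5, "slide": [-0.001, 0, -0.03], "roll": 0},
  {"grip": 5, "slide": [-0.001, 0, -0.03], "roll": 0},
])

```text
time_s: 16.88
tcp_pos: [0.5246, -0.0799, 0.0536]
ee_rot: [0.545, 0.451, -0.545, 0.45]
ft_force: [-0.2, 1.7, 0.3]
width: 0.0148
```

```bash
python3 m.py
```

```text
16.875 [ 0.5246 -0.0799  0.0536] tip past mouth [0.0347337  0.00018796] F x,y,z machine 1.6503118073003715 0.5630924969937356 0.25824507180569434 tau [ 0.274 -0.054 -0.02 ] 0.014801499696353967
```

jog_arm([
  {"grip": 5, "slide": [0, 0, -0.01], "roll": 0},
  {"grip": 5, "slide": [0, 0, -0.02], "roll": 0},
  {"grip": 5, "slide": [0, 0, -0.03], "roll": 0},
  {"grip": 5, "slide": [0, 0, -0.03], "roll": 0},
  {"grip": 5, "slide": [0, 0, -0.03], "roll": 0},
])

```text
time_s: 17.5
tcp_pos: [0.526, -0.0725, 0.0536]
ee_rot: [0.545, 0.451, -0.545, 0.45]
ft_force: [0.6, 0.1, 0.1]
width: 0.0151
```

```bash
python3 m.py
```

```text
17.5 [ 0.526  -0.0725  0.0536] tip past mouth [0.04220579 0.00012711] F x,y,z machine 0.24735130805378394 -0.5138329019151039 0.08135745401095426 tau [ 0.222 -0.063  0.032] 0.015109644197890263
```

jog_arm([
  {"grip": 5, "slide": [0, 0, -0.01], "roll": 0},
  {"grip": 5, "slide": [0, 0, -0.02], "roll": 0},
  {"grip": 5, "slide": [0, 0, -0.03], "roll": 0},
  {"grip": 5, "slide": [0, 0, -0.03], "roll": 0},
  {"grip": 5, "slide": [0, 0, -0.03], "roll": 0},
])

```text
time_s: 18.12
tcp_pos: [0.5271, -0.067, 0.0537]
ee_rot: [-0.545, -0.45, 0.546, -0.45]
ft_force: [-0.9, -4.8, 1.9]
width: 0.0149
```

```bash
python3 m.py
```

```text
18.125 [ 0.5271 -0.067   0.0537] tip past mouth [ 0.04786456 -0.00010135] F x,y,z machine -4.8934593135746995 -0.03323665295268072 1.8874141766879209 tau [-0.801  0.228  0.017] 0.014920703854912686
```

jog_arm([
  {"grip": 5, "slide": [0, 0, 0], "roll": 0},
  {"grip": 5, "slide": [0, 0, 0], "roll": 0},
  {"grip": 5, "slide": [0, 0, 0], "roll": 0},
])

```text
time_s: 18.5
tcp_pos: [0.5271, -0.067, 0.0537]
ee_rot: [-0.545, -0.45, 0.546, -0.45]
ft_force: [-1.0, -4.7, 2.1]
width: 0.0153
```

```bash
python3 m.py
python3 - <<'E'
from h import *
for n in('scene',):
    im,d,K,Rc,o=cam(n); c=im[150:235,225:335]; save('s9',cv2.resize(c,None,fx=6,fy=6,interpolation=cv2.INTER_CUBIC))
E
```

```text
18.5 [ 0.5271 -0.067   0.0537] tip past mouth [ 0.04788386 -0.00013086] F x,y,z machine -4.807069185374267 0.1427919399477676 2.1456416675653656 tau [-0.834  0.175  0.05 ] 0.015279689578856948
```

View pics/s9.png

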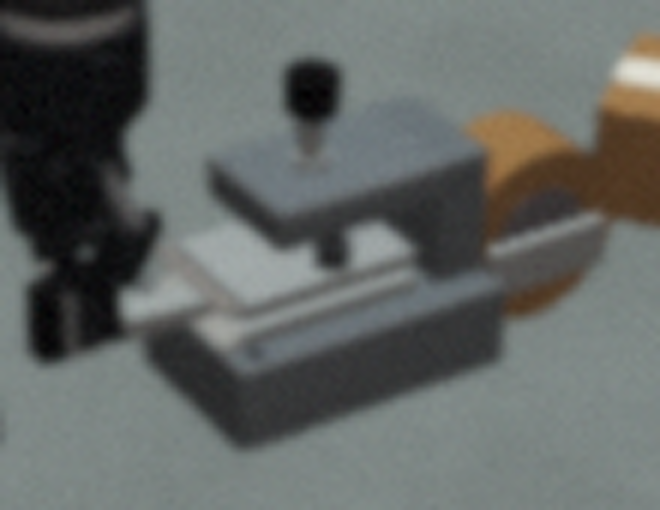

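The blade is between the plates and the knob is up. The push is a steady 4.8 N. By the 0.4 N/mm stiffness the squeeze may still be only a few N, so I'll go about 4 mm further for margin and watch the push.

jog_arm([
  {"grip": 5, "slide": [-0.001, 0, -0.006], "roll": 0},
  {"grip": 5, "slide": [-0.001, 0, -0.012], "roll": 0},
  {"grip": 5, "slide": [-0.001, 0, -0.016], "roll": 0},
  {"grip": 5, "slide": [-0.001, 0, -0.016], "roll": 0},
  {"grip": 5, "slide": [-0.001, 0, -0.016], "roll": 0},
])

```text
time_s: 19.18
tcp_pos: [0.5276, -0.0639, 0.0538]
ee_rot: [-0.545, -0.449, 0.546, -0.45]
ft_force: [-0.8, -8.1, 2.0]
width: 0.0153
```

```bash
python3 m.py
```

```text
19.175 [ 0.5276 -0.0639  0.0538] tip past mouth [ 5.09838794e-02 -4.64128789e-05] F x,y,z machine -8.098872044427488 -0.7405350151871688 2.027969025146145 tau [-1.259  0.192 -0.06 ] 0.015336986455720514
```

```bash
cat > p.py <<'E'
from h import *
th=np.radians(79.3); dx=np.array([np.cos(th),np.sin(th)]); dy=np.array([-dx[1],dx[0]]); O=np.array([.554,.0731])
s=env.read_state(); M=R.from_quat(s['ee_rot']).as_matrix(); A=[]
for i in range(3):
    im,d,K,Rc,o=cam('wrist'); W=cloud(d,K,Rc,o); P=W.reshape(-1,3); P=P[np.isfinite(P[:,2])]; A.append(P)
P=np.vstack(A); X=(P[:,:2]-O)@dx; Y=(P[:,:2]-O)@dy
for lo,hi in((-.076,-.066),(-.066,-.056),(-.056,-.048)):
    q=(X>lo)&(X<hi)&(abs(Y)<.03)&(P[:,2]>.066)&(P[:,2]<.085); print('plate',lo,q.sum(),P[q,2].mean().round(5) if q.any() else '')
q=(X>-.078)&(X<-.05)&(abs(Y)>.038)&(abs(Y)<.047)&(abs(P[:,2]-.05)<.006); print('base',q.sum(),P[q,2].mean())
q=(X>-.110)&(X<-.086)&(abs(Y)<.008)&(abs(P[:,2]-.07)<.01); print('blade',q.sum(),np.polyfit(X[q],P[q,2],1) if q.sum()>10 else '')
E
python3 p.py; python3 m.py
```

```text
plate -0.076 12664 0.07438
plate -0.066 13575 0.07521
plate -0.056 11596 0.07521
base 4392 0.04958961853139073
blade 6546 [-0.10056266  0.06052825]
19.325 [ 0.5276 -0.0639  0.0538] tip past mouth [ 5.09933048e-02 -4.16828878e-05] F x,y,z machine -6.7020910411053185 0.09364195854549989 2.6627601581330884 tau [-1.219  0.229 -0.034] 0.015210210644504174
```

jog_arm([
  {"grip": 5, "slide": [0, 0, -0.002], "roll": 0},
  {"grip": 5, "slide": [0, 0, -0.002], "roll": 0},
  {"grip": 5, "slide": [0, 0, -0.002], "roll": 0},
  {"grip": 5, "slide": [0, 0, -0.002], "roll": 0},
])

```text
time_s: 19.82
tcp_pos: [0.5276, -0.0636, 0.0538]
ee_rot: [-0.545, -0.449, 0.547, -0.45]
ft_force: [-2.1, -7.1, 2.5]
width: 0.0149
```

```bash
python3 m.py; python3 p.py
python3 - <<'E'
from h import *
im,d,K,Rc,o=cam('top'); W=cloud(d,K,Rc,o); P=W[190:203,205:225].reshape(-1,3); P=P[(np.hypot(P[:,0]-.551,P[:,1]-.063)<.009)]; print('knob top z',np.median(P[:,2]))
s=env.read_state(); print(s['joint_vel'].round(4))
print(env.finish_job())
E
```

```text
19.825 [ 0.5276 -0.0636  0.0538] tip past mouth [ 5.12345205e-02 -7.02462610e-05] F x,y,z machine -7.395121390494344 0.6977671527856 2.523721823293051 tau [-1.288  0.243  0.045] 0.014924582220856233
plate -0.076 12681 0.07438
plate -0.066 13620 0.07521
plate -0.056 11542 0.07522
base 4391 0.049582887701683634
blade 6530 [-0.09879615  0.06071675]
knob top z 0.17348976587398224
[-0.0006 -0.0004  0.0003  0.0006 -0.0006 -0.001  -0.0002]
the job is handed in; nothing more can be done
None
```

I pulled the knob up to its stop, picked up the largest gauge by its handle and slid its blade into the throat until it dragged. I then handed the job in with the gauge still held there, at about 20 s of the 61 s allowed.

**Last checks**
- **Knob:** its top is at 0.1735 m, so it is up at the stop.
- **Gauge position:** the tip is about 51 mm past the mouth, within about 1–2 mm of the middle. It is within about 0.3° of straight.
- **Gauge hold:** the grip is set at 80 N on the 15 mm handle, and the gauge is still.
- **Push:** a steady 7–8 N, inside the snug range of 3–8 N (one reading reached 8.1 N).
- **Bystanders:** I never went near the tape roll, carton or marker, but I did not re-measure them at the end.

**What disagreed or failed**
- **Finger position:** the fingers turned out to be about 39 mm further back than the interface text says. The first grip closed above the knob, so I measured the offset in the wrist image and corrected for it.
- **Squeeze:** this could only be estimated. The plate's spring rate gives about 3 N from where I first felt contact, and at most about 8 N. The push suggests 7 N or more. Both are inside 2–16 N.

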